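# Square up a row of rusks with the dough scraper

## Robot

A 6-joint arm with a two-finger parallel gripper is mounted at the origin on the work surface. World frame = base frame: x ahead of the robot, y to its left, z up, the work surface at z = 0. Lengths are in m, angles in rad, forces in N, time in s.
With the tool pointing down it reaches from about 0.325 to 0.85 m from the base axis. Payload 4.4 kg.
Tool frame: the origin (TCP) lies midway between the tips of the shut fingers; the grasp point (between the pads) lies 19 mm behind it (manip.grip_depth is the distance from the TCP to the grasp point, in m); z points along the fingers, y is the direction in which the jaws open and shut (so a half turn about z gives the same grasp; the last joint's range is limited). The gripper opens to 94 mm and grips with 3 to 60 N. Pads are 16 mm wide; open, the fingers measure 119 mm over their backs; the gripper's body (75 mm by 177 mm) begins 78 mm behind the grasp point.
Start: joints at [1.012, 0.207, 1.542, -0, 1.393, -0.15], TCP at [0.228, 0.528, 0.205] pointing down, gripper open.
Joint ranges: [-2.73, 2.73], [-0.86, 2.22], [0.23, 2.46], [-1.11, 4.25], [0.08, 2.63], [-2.82, 2.82]. Speed limits (rad/s): [2.79, 2.79, 3.14, 3.14, 3.14, 3.14].

## Interface

Orientations are given as a unit quaternion [x, y, z, w].
In Python, from rig import get_obs, vision, job, manip gives the robot as it stands.
- The arm moves only by the tool step_arm, never from a script. Its argument "targets" is a list that holds one entry, the list of rows, each a list of 5 numbers: the shift along the world's x, y, z in m, then the turn about the world's z in degrees, then the opening in per cent of the stroke, from 0 (shut) to 100 (fully open). In form: [[[dx, dy, dz, twist, gripper], ...]]. A call has 1 to 5 rows; each row shifts and turns the commanded pose from where the row before left it; what a row does not reach is not made up. A row lasts 1/10 s, in which the tool goes at most 50 mm and 8.59 degrees, less where a joint would pass 70% of its speed; a pose out of reach is approached as far as the arm can. A call is refused whole if a number of a shift passes 0.05 or a number of a turn 8.59, either way. A call with a gripper value outside its range is refused whole. The fingers move at their own pace and stop on an object; "newtons" is the grip in N (left out, the last holds). Time passes only in rows, so rows that do not move let the fingers close. It gives the time, the measured TCP pose, the force and the opening at its end, in the units of the state.
- get_obs(): the state, without advancing time (a new reading comes with each control period).
- vision.get_image(name): name is "scene" or "side" or "wrist"; returns the picture (400x640x3 uint8, red, green, blue); there is no depth.
- vision.camera_model(name): a dict with "vfov" (degrees; the focal length in pixels is half the picture's height over the tangent of half this angle, whatever the lens; pixels are square), "cx", "cy" (the principal point, pixels), "R" (3x3) and "t" (3): a world point X has camera coordinates R X + t. Camera axes: x right, y down, z forward; pixel columns grow to the right and rows downward; lengths in m; the calibration is good to about 2 mm. The wrist camera is an equidistant fisheye: a pixel r from the principal point sees the ray r / f radians off the axis. A picture is of the moment at which its call begins: read the wrist's pose just before it. camera_model takes no time and is no camera call; for the wrist camera it gives the pose at the moment of the call.
- job.finish_job(): hands the job in, once; it reports no verdict.
The state is a dict: "time": time; "joint_pos": joint angles; "joint_velocities": joint speeds; "joint_efforts": joint torques, N m; "tool_pos": TCP position; "eef_rot": TCP orientation; "force": force on the tool from outside, world axes, zero at the start; "wrist_torque": the same for the moment, N m; "opening": opening from 0.0 (shut) to 1.0 (fully open).
Only numpy, scipy, OpenCV 4.12 (cv2) and the standard library are available. Lean on these libraries where they do the work, as an engineer would, in place of code of your own. Each camera call takes 0.05 s, during which the arm holds its last target.

## Task

The four rusks on the marble slab lie in a ragged row; square them up so they can be packed. Pick up the dough scraper by its wooden handle and, with its straight edge held across the slab, push the rusks' near ends away from you until all four sit flush against the edge in one straight line, square across the slab. Then draw the scraper back, lay it down flat on the slab or counter clear of the rusks and let go; move the rusks only with the scraper, keep them flat on the slab, and leave everything else where it is.

Things in the scene. Friction and masses are not known exactly. Their poses are not given: they have to be found in the camera images.
- slab: Marble pastry slab, a fixed rectangular plate 300 mm (its x) by 340 mm (its y) by 15 mm thick, lying flat on the counter in front of the robot. Origin at the centre of its underside (its top is 15 mm above the origin); its x axis points roughly away from the robot, z up.
- rusk1: One of four alike hard brown rusks, bars 100 mm long (x), 28 wide, 20 high, about 45 g, flat on the slab, side by side about 40 mm apart between centres, roughly along the slab's x, near ends ragged; any of them can be in any place of the row. Origin: centre of the underside; x points roughly away from the robot.
- rusk1_end (a point): Middle of the near end face of rusk1 (the 28 x 20 mm face towards the robot), 10 mm above its underside; axes as the rusk's.
- rusk2: One of four alike hard brown rusks, bars 100 mm long (x), 28 wide, 20 high, about 45 g, flat on the slab, side by side about 40 mm apart between centres, roughly along the slab's x, near ends ragged; any of them can be in any place of the row. Origin: centre of the underside; x points roughly away from the robot.
- rusk2_end (a point): Middle of the near end face of rusk2 (the 28 x 20 mm face towards the robot), 10 mm above its underside; axes as the rusk's.
- rusk3: One of four alike hard brown rusks, bars 100 mm long (x), 28 wide, 20 high, about 45 g, flat on the slab, side by side about 40 mm apart between centres, roughly along the slab's x, near ends ragged; any of them can be in any place of the row. Origin: centre of the underside; x points roughly away from the robot.
- rusk3_end (a point): Middle of the near end face of rusk3 (the 28 x 20 mm face towards the robot), 10 mm above its underside; axes as the rusk's.
- rusk4: One of four alike hard brown rusks, bars 100 mm long (x), 28 wide, 20 high, about 45 g, flat on the slab, side by side about 40 mm apart between centres, roughly along the slab's x, near ends ragged; any of them can be in any place of the row. Origin: centre of the underside; x points roughly away from the robot.
- rusk4_end (a point): Middle of the near end face of rusk4 (the 28 x 20 mm face towards the robot), 10 mm above its underside; axes as the rusk's.
- scraper: Dough scraper, 0.28 kg, flat on the counter left or right of the slab: steel blade 90 (x) by 200 (y) by 3 mm with a wooden bar handle on top along its rear edge, 24 mm wide (x), 130 long (y), 3 to 33 mm above the underside, pinched from above. Origin: underside, below the handle's middle. Working edge 78 mm in front (+x), blade's rear 12 mm behind; centre of mass 25 mm in front.
- scraper_edge (a point): Middle of the scraper's straight 200 mm working edge, half-way up the 3 mm blade; x points forward out of the edge, y along the edge, z up when the scraper lies flat.
- cup: Steel toddler cup, 66 mm across and 70 mm high, standing on the slab's far left corner (bystander). Origin under its centre.
- jar: Amber glass jar with a steel lid, 58 mm across and 85 mm high, standing on the slab's far right corner (bystander). Origin under its centre.
- tin: Open empty metal biscuit tin 140 x 95 x 55 mm on the counter, on the other side of the slab from the scraper (bystander). Origin under its centre.
- spoon: Orange silicone toddler spoon, about 160 mm long and 12 mm high, on the counter far to the left (bystander). Origin under its middle, x along its length.
- brush: Wooden pastry brush 180 mm long, lying on the counter far to the right (bystander).
- bowl: White ceramic bowl, 130 mm across and 50 mm high, on the counter far to the left (bystander). Origin under its centre.
- canister: White storage canister, 90 mm across and 130 mm high, on the counter just right of the far part of the slab (bystander). Origin under its centre.

How it is judged:
By the outcome, as a careful person would: the job done as asked, in the order asked, and still so for the second after the job is handed in, with the robot touching nothing.
It also fails if it takes over 48 s, if anything falls off the work surface, if the arm or the gripper's body presses on something with over 40 N, if the wrist force passes 120 N, or if a joint passes its speed limit or range.

## Working session

There is one attempt and no reset: what is moved stays moved. The work goes in short steps, Python scripts to look and compute and a tool call to move; the robot and the scene stay as the last step left them, time stands still between calls to the robot, and variables do not carry over. Pictures are saved under pics/ and viewed, and the job is handed in when it is done.

Besides the shell and the picture viewer there is one more tool, called after ">>>" by a JSON object that holds its "api" and its "payload", one argument or row to a line. step_arm: Moves the arm, as the interface text tells. Its arguments: {"type":"object","properties":{"targets":{"type":"array"},"newtons":{"type":"number"}},"required":["targets"]}

```bash
mkdir -p pics; ls; python3 - <<'E'
from rig import get_obs, vision, job, manip
import cv2
o=get_obs();print(o['time'],o['tool_pos'],o['eef_rot'],o['opening'],o['force'])
for n in ("scene","side","wrist"):
    m=vision.camera_model(n);print(n,m)
    cv2.imwrite(f"pics/{n}0.png",vision.get_image(n)[:,:,::-1])
print(manip.grip_depth)
E
```

```text
pics
0.0 [0.22764505 0.52718721 0.20432888] [ 2.02466198e-01  9.79288662e-01 -1.01139497e-03 -3.64003753e-04] 0.9989169405839148 [-0.54434101  1.23756962 -0.09225683]
scene {'vfov': 44.73725884409598, 'cx': 319.36327434771545, 'cy': 207.48235035149457, 'R': array([[-0.72801584,  0.68555778,  0.00186298],
       [ 0.35745228,  0.38190609, -0.85227672],
       [-0.58499641, -0.61980503, -0.52308787]]), 't': array([ 0.42240503, -0.14652414,  2.00557931])}
side {'vfov': 42.984942253666134, 'cx': 319.07101142616744, 'cy': 201.54833050083707, 'R': array([[-0.98633663, -0.16424639, -0.01277373],
       [-0.10153832,  0.66715353, -0.73796757],
       [ 0.12973055, -0.72658743, -0.67471527]]), 't': array([0.56220068, 0.12070601, 1.61026547])}
wrist {'vfov': 65.70646984690485, 'cx': 323.7388043276807, 'cy': 195.15625633728703, 'R': array([[ 0.39739052,  0.91764741, -0.00200225],
       [ 0.89214254, -0.38583283,  0.23497812],
       [ 0.21485453, -0.09516437, -0.9719986 ]]), 't': array([-0.57455938, -0.02335917,  0.3904491 ])}
0.0188
```

View pics/scene0.png

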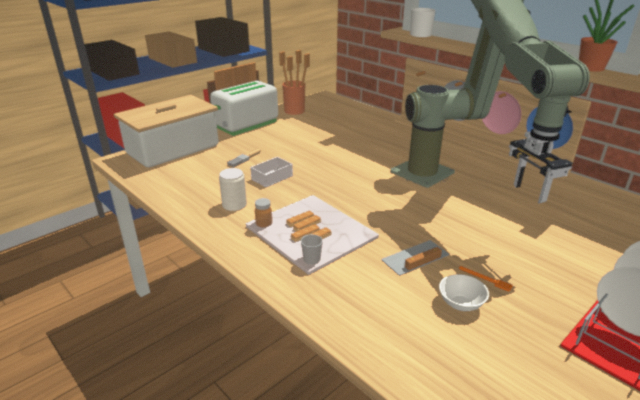

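View pics/side0.png

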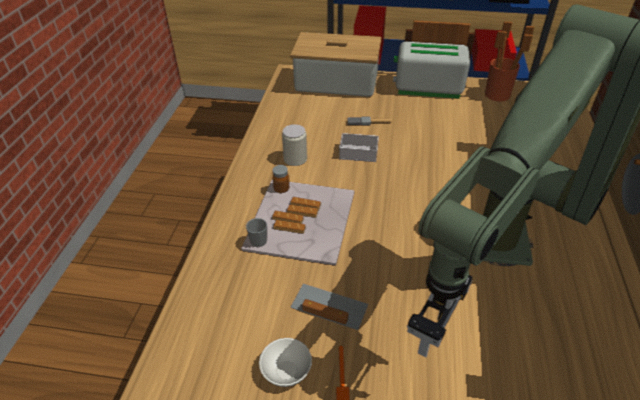

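View pics/wrist0.png

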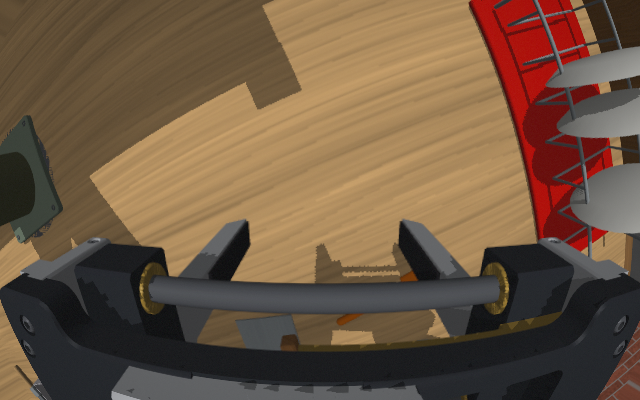

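```bash
cat > h.py <<'E'
import numpy as np, cv2
from rig import get_obs, vision
def K(m): return 200/np.tan(np.radians(m['vfov'])/2)
def ray(m,uv,fish=False):
    uv=np.atleast_2d(np.asarray(uv,float));f=K(m);d=(uv-[m['cx'],m['cy']])/f
    if fish:
        r=np.linalg.norm(d,axis=1,keepdims=True);d3=np.hstack([np.sinc(r/np.pi)*d,np.cos(r)])
    else: d3=np.hstack([d,np.ones((len(d),1))])
    return -m['R'].T@m['t'], d3@m['R']
def onplane(m,uv,z,fish=False):
    c,d=ray(m,uv,fish);return c+d*((z-c[2])/d[:,2])[:,None]
def proj(m,X,fish=False):
    p=np.atleast_2d(X)@m['R'].T+m['t'];f=K(m)
    if fish:
        n=np.linalg.norm(p[:,:2],axis=1,keepdims=True);a=np.arctan2(n,p[:,2:]);return p[:,:2]/n*a*f+[m['cx'],m['cy']]
    return p[:,:2]/p[:,2:]*f+[m['cx'],m['cy']]
def crop(src,u0,v0,u1,v1,s,out):
    im=cv2.imread(src)[v0:v1,u0:u1];cv2.imwrite(out,cv2.resize(im,None,fx=s,fy=s,interpolation=cv2.INTER_CUBIC))
E
python3 - <<'E'
from h import *
crop('pics/scene0.png',375,230,475,290,8,'pics/c1.png')
crop('pics/side0.png',285,275,375,335,8,'pics/c2.png')
crop('pics/scene0.png',240,190,385,275,5,'pics/c3.png')
crop('pics/side0.png',235,165,365,270,5,'pics/c4.png')
m=vision.camera_model('wrist');print(-m['R'].T@m['t'],K(m)); print(K(vision.camera_model('scene')))
E
```

```text
[0.16530353 0.55543426 0.38399413] 309.70691628693146
485.99145827872906
```

View pics/c1.png

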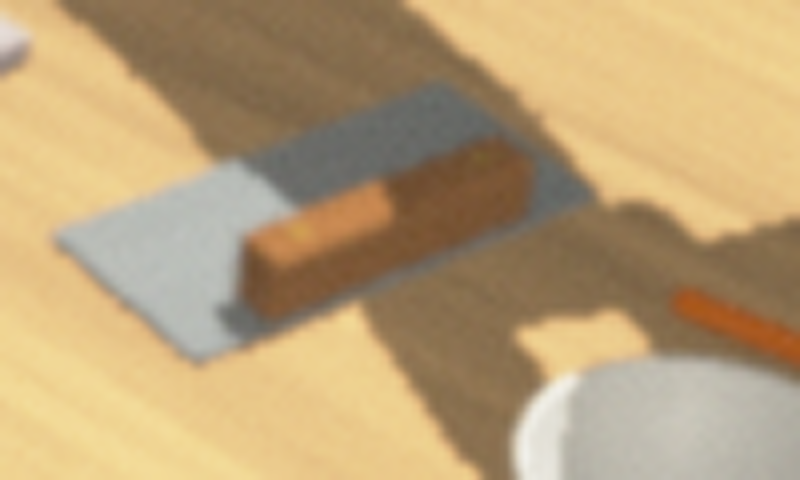

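View pics/c2.png

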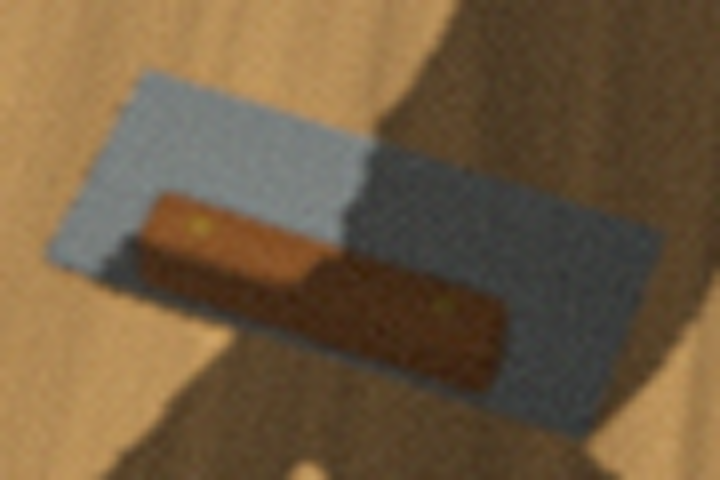

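View pics/c3.png

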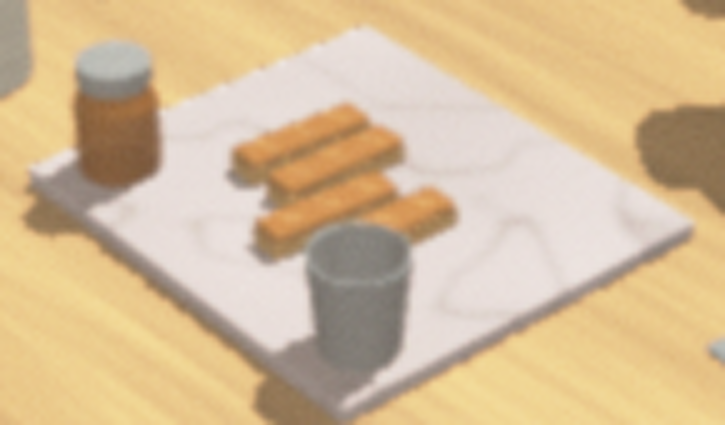

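View pics/c4.png

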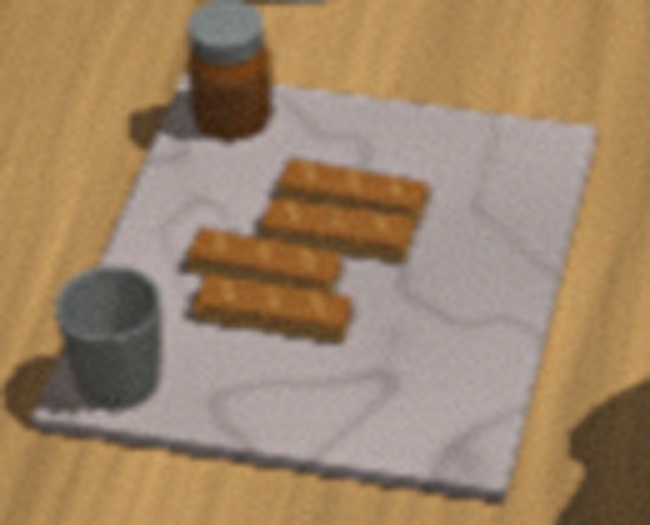

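```bash
python3 - <<'E'
from h import *
np.set_printoptions(precision=4,suppress=True)
S=vision.camera_model('scene');D=vision.camera_model('side')
def un(c,u0,v0,s): return (np.array(c,float)+.5)/s-.5+[u0,v0]
def show(n,c,z,a): 
    P=onplane(S if n=='s' else D,un(c,*a),z);print(n,P[:,:2].tolist().__repr__() if 0 else P[:,:2].round(4).tolist());return P
def seg(p,q): d=q-p; return (np.linalg.norm(d[:2]).round(4),np.degrees(np.arctan2(d[1],d[0])).round(2))
a1=(375,230,8);a2=(285,275,8);a3=(240,190,5);a4=(235,165,5)
for n,c,a in(('s',[(55,235),(438,80),(600,200),(200,360)],a1),('d',[(148,72),(663,235),(585,437),(48,258)],a2)):
    P=show(n,c,.002,a)
    print([seg(P[i],P[(i+1)%4]) for i in range(4)], P.mean(0))
print('handle top')
show('s',[(245,235),(500,138),(532,160),(268,265)],.033,a1)
show('d',[(160,190),(505,298),(492,340),(140,242)],.033,a2)
print('slab')
P=show('s',[(365,28),(692,230),(345,408),(30,170)],.015,a3);print([seg(P[i],P[(i+1)%4]) for i in range(4)],P.mean(0))
P=show('d',[(595,128),(505,490),(38,415),(182,80)],.015,a4);print([seg(P[i],P[(i+1)%4]) for i in range(4)],P.mean(0))
print('rusks: side near-left,near-right ... top corners: far-right(cam),..')
for c in ([(430,182),(424,208),(278,188),(291,160)],[(416,217),(408,252),(262,228),(275,198)],[(340,250),(338,280),(183,262),(200,229)],[(352,297),(347,330),(190,310),(202,276)]):
    P=show('d',c,.035,a4);print([seg(P[i],P[(i+1)%4]) for i in range(4)])
print('scene')
for c in ([(348,102),(370,118),(248,170),(235,150)],[(382,125),(404,143),(285,192),(265,172)],[(375,172),(398,190),(272,242),(255,222)],[(435,186),(457,208)]):
    P=show('s',c,.035,a3);print([seg(P[i],P[(i+1)%len(P)]) for i in range(len(P))])
E
```

```text
s [[0.5711, 0.2703], [0.3775, 0.3099], [0.3982, 0.4017], [0.5896, 0.3563]]
[(np.float64(0.1976), np.float64(168.43)), (np.float64(0.0941), np.float64(77.29)), (np.float64(0.1967), np.float64(-13.34)), (np.float64(0.088), np.float64(-102.16))] [0.4841 0.3346 0.002 ]
d [[0.5728, 0.2686], [0.3798, 0.3117], [0.3979, 0.3983], [0.5921, 0.3549]]
[(np.float64(0.1977), np.float64(167.41)), (np.float64(0.0885), np.float64(78.19)), (np.float64(0.1989), np.float64(-12.59)), (np.float64(0.0885), np.float64(-102.62))] [0.4857 0.3334 0.002 ]
handle top
s [[0.5516, 0.3437], [0.4308, 0.373], [0.4338, 0.3898], [0.5598, 0.3608]]
d [[0.5534, 0.3427], [0.4296, 0.3687], [0.4318, 0.3861], [0.5561, 0.3652]]
slab
s [[0.4756, -0.1479], [0.4977, 0.1918], [0.7862, 0.1725], [0.7713, -0.1617]]
[(np.float64(0.3404), np.float64(86.27)), (np.float64(0.2891), np.float64(-3.83)), (np.float64(0.3346), np.float64(-92.56)), (np.float64(0.296), np.float64(177.32))] [0.6327 0.0137 0.015 ]
d [[0.4729, -0.1517], [0.4885, 0.1854], [0.7838, 0.1695], [0.7706, -0.1593]]
[(np.float64(0.3375), np.float64(87.36)), (np.float64(0.295
[... 1326 characters left out ...]
1)), (np.float64(0.0263), np.float64(-110.9)), (np.float64(0.0967), np.float64(176.07))]
s [[0.5798, -0.0173], [0.5844, 0.0095], [0.6818, -0.0007], [0.6759, -0.0277]]
[(np.float64(0.0271), np.float64(80.22)), (np.float64(0.0979), np.float64(-5.98)), (np.float64(0.0276), np.float64(-102.32)), (np.float64(0.0967), np.float64(173.82))]
s [[0.6228, 0.0221], [0.6263, 0.0481], [0.7251, 0.0364], [0.7185, 0.0121]]
[(np.float64(0.0262), np.float64(82.29)), (np.float64(0.0994), np.float64(-6.7)), (np.float64(0.0252), np.float64(-105.12)), (np.float64(0.0962), np.float64(174.04))]
s [[0.6053, 0.0612], [0.6127, 0.0894]]
[(np.float64(0.0291), np.float64(75.32)), (np.float64(0.0291), np.float64(-104.68))]
```

>>> {"api": "step_arm", "payload": {
  "targets": [
    [[0.0133,-0.008,0,-8.45,60],[0.0133,-0.008,0,-8.45,60],[0.0133,-0.008,0,-8.45,60],[0.0133,-0.008,0,-8.45,60],[0.0133,-0.008,0,-8.45,60]]
  ],
  "newtons": 40
}}

```text
time: 0.65
tool_pos: [0.2948, 0.4873, 0.205]
eef_rot: [0.544, 0.839, -0.0, -0.0]
force: [0.4, 0.2, -0.6]
opening: 0.623
```

>>> {"api": "step_arm", "payload": {
  "targets": [
    [[0.0133,-0.008,0,-8.45,60],[0.0133,-0.008,0,-8.45,60],[0.0133,-0.008,0,-8.45,60],[0.0133,-0.008,0,-8.45,60],[0.0133,-0.008,0,-8.45,60]]
  ]
}}

```text
time: 1.15
tool_pos: [0.3614, 0.4473, 0.205]
eef_rot: [0.81, 0.586, -0.0, 0.0]
force: [0.1, 0.6, 0.1]
opening: 0.598
```

>>> {"api": "step_arm", "payload": {
  "targets": [
    [[0.0133,-0.008,0,-8.45,60],[0.0133,-0.008,0,-8.45,60],[0.0133,-0.008,0,-8.45,60],[0.0133,-0.008,0,-8.45,60],[0.0133,-0.008,0,-8.45,60]]
  ]
}}

```text
time: 1.65
tool_pos: [0.4278, 0.4073, 0.2049]
eef_rot: [0.967, 0.255, -0.0, 0.0]
force: [0.1, -0.3, -0.1]
opening: 0.603
```

>>> {"api": "step_arm", "payload": {
  "targets": [
    [[0.0133,-0.008,0,-8.45,60],[0.0133,-0.008,0,-8.45,60],[0.0133,-0.008,0,-8.45,60],[0.0133,-0.008,0,-8.45,60],[0,0,0,0,60]]
  ]
}}

```text
time: 2.15
tool_pos: [0.4819, 0.3747, 0.2049]
eef_rot: [0.999, -0.035, -0.0, 0.0]
force: [0.0, -0.3, -0.7]
opening: 0.598
```

```bash
python3 - <<'E'
from h import *
m=vision.camera_model('wrist');cv2.imwrite('pics/w1.png',vision.get_image('wrist')[:,:,::-1])
np.save('w1.npy',m,allow_pickle=True)
print(get_obs()['tool_pos'],-m['R'].T@m['t'])
E
```

```text
[0.48087646 0.37534944 0.20488859] [0.54940646 0.37097543 0.38429161]
```

View pics/w1.png

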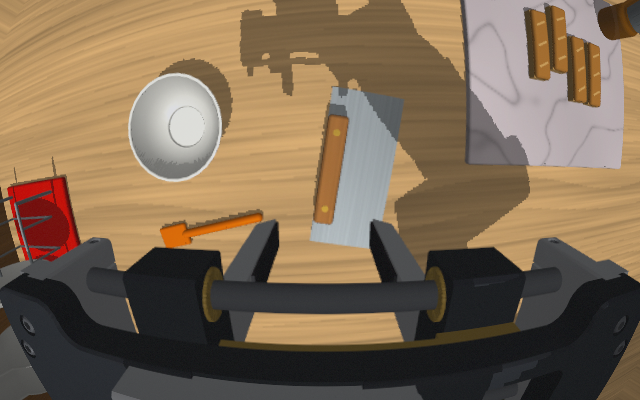

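```bash
python3 - <<'E'
from h import *
crop('pics/w1.png',300,75,420,260,4,'pics/c5.png')
crop('pics/w1.png',450,0,640,180,4,'pics/c6.png')
E
```

```text
(no output)
```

View pics/c5.png

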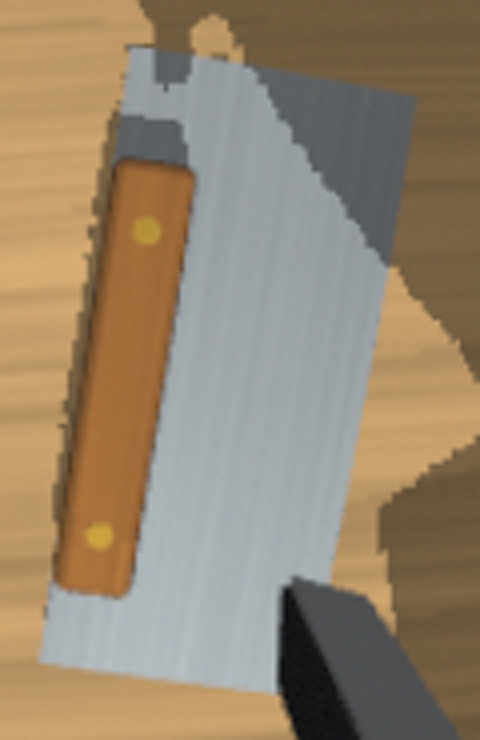

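View pics/c6.png

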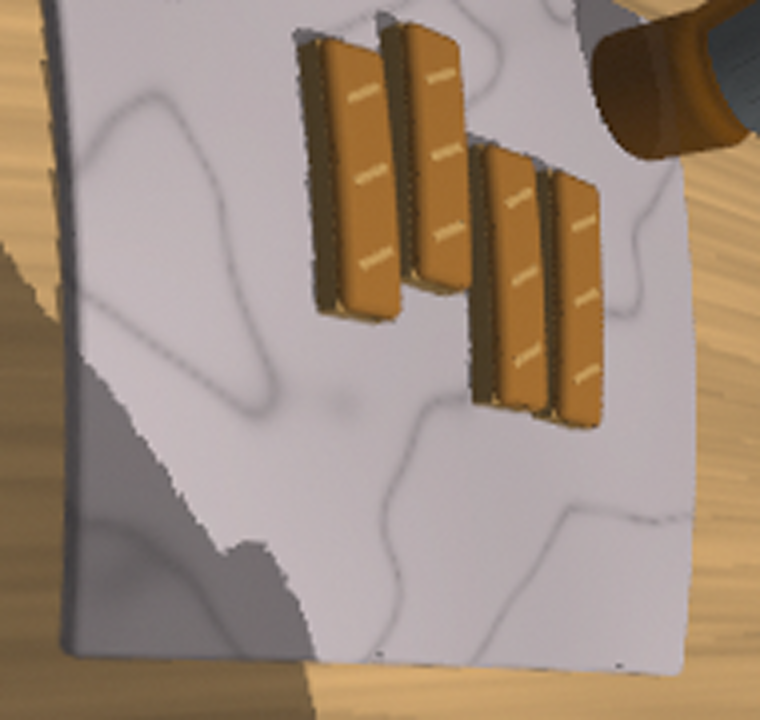

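```bash
python3 - <<'E'
from h import *
np.set_printoptions(precision=4,suppress=True)
m=np.load('w1.npy',allow_pickle=True).item()
def un(c,u0,v0,s): return (np.array(c,float)+.5)/s-.5+[u0,v0]
def seg(p,q): d=q-p; return (round(float(np.linalg.norm(d[:2])),4),round(float(np.degrees(np.arctan2(d[1],d[0]))),2))
def show(n,c,z,a):
    P=onplane(m,un(c,*a),z,True);print(n,P[:,:2].round(4).tolist(),[seg(P[i],P[(i+1)%len(P)]) for i in range(len(P))],P.mean(0)[:2]);return P
a5=(300,75,4);a6=(450,0,4)
show('handle',[(112,158),(196,168),(134,600),(55,588)],.033,a5)
show('rivets',[(147,231),(99,536)],.033,a5)
show('edge',[(415,95),(332,580)],.003,a5)
show('rear',[(128,47),(40,662)],.0015,a5)
show('slab near',[(78,656),(682,674)],.015,a6)
show('slab left',[(75,520),(78,656)],.015,a6)
show('slab left2',[(58,20),(75,600)],.015,a6)
show('slab right',[(694,380),(682,674)],.015,a6)
for n,c in (('r4',[(345,316),(399,322),(377,50),(320,40)]),('r3',[(418,284),(470,292),(458,40),(404,24)]),('r2',[(500,406),(547,412),(533,160),(490,145)]),('r1',[(558,422),(602,428),(600,185),(555,170)])):
    show(n,c,.035,a6)
E
```

```text
handle [[0.5574, 0.3658], [0.5531, 0.3424], [0.4274, 0.3681], [0.4329, 0.3914]] [(0.0238, -100.48), (0.1283, 168.43), (0.0239, 76.78), (0.1272, -11.64)] [0.4927 0.3669]
rivets [[0.5361, 0.3574], [0.4481, 0.3772]] [(0.0902, 167.32), (0.0902, -12.68)] [0.4921 0.3673]
edge [[0.5735, 0.2699], [0.4188, 0.3026]] [(0.1581, 168.04), (0.1581, -11.96)] [0.4961 0.2862]
rear [[0.5922, 0.358], [0.3969, 0.4004]] [(0.1999, 167.76), (0.1999, -12.24)] [0.4946 0.3792]
slab near [[0.4886, 0.186], [0.4718, -0.1507]] [(0.3372, -92.86), (0.3372, 87.14)] [0.4802 0.0177]
slab left [[0.5328, 0.1869], [0.4886, 0.186]] [(0.0441, -178.88), (0.0441, 1.12)] [0.5107 0.1865]
slab left2 [[0.7007, 0.1774], [0.5069, 0.1873]] [(0.194, 177.09), (0.194, -2.91)] [0.6038 0.1823]
slab right [[0.6026, -0.1557], [0.4718, -0.1507]] [(0.1309, 177.82), (0.1309, -2.18)] [ 0.5372 -0.1532]
r4 [[0.603, 0.0859], [0.6032, 0.0602], [0.7027, 0.055], [0.7014, 0.0821]] [(0.0257, -89.53), (0.0997, -3.01), (0.0272, 92.7), (0.0985, 177.79)] [0.6526 0.0708]
r3 [[0.6177, 0.0492], [0.6178, 0.0217], [0.7158, 0.0099], [0.7162, 0.0384]] [(0.0274, -89.68), (0.0987, -6.86), (0.0285, 89.28), (0.0991, 173.78)] [0.6669 0.0298]
r2 [[0.5776, 0.0084], [0.5774, -0.0197], [0.6746, -0.024], [0.676, 0.0011]] [(0.0281, -90.28), (0.0972, -2.5), (0.0251, 86.65), (0.0987, 175.76)] [ 0.6264 -0.0086]
r1 [[0.5742, -0.0265], [0.574, -0.0557], [0.6721, -0.067], [0.6729, -0.0374]] [(0.0292, -90.33), (0.0987, -6.56), (0.0296, 88.32), (0.0993, 173.73)] [ 0.6233 -0.0466]
```

>>> {"api": "step_arm", "payload": {
  "targets": [
    [[0.0116,-0.0083,-0.02,-8.3,60],[0,0,-0.045,0,60],[0,0,-0.045,0,60],[0,0,-0.035,0,60],[0,0,0,0,60]]
  ]
}}

```text
time: 2.7
tool_pos: [0.4863, 0.3652, 0.0539]
eef_rot: [0.994, -0.105, -0.006, 0.004]
force: [0.1, 0.3, -0.5]
opening: 0.601
```

>>> {"api": "step_arm", "payload": {
  "targets": [
    [[0,0,-0.03,0,60],[0,0,-0.015,0,60],[0,0,-0.007,0,60],[0,0,0,0,60]]
  ]
}}

```text
time: 3.1
tool_pos: [0.492, 0.3677, 0.0085]
eef_rot: [0.994, -0.106, -0.0, 0.0]
force: [0.7, -0.6, -0.5]
opening: 0.597
```

>>> {"api": "step_arm", "payload": {
  "targets": [
    [[0,0,0,0,0],[0,0,0,0,0],[0,0,0,0,0],[0,0,0,0,0],[0,0,0,0,0]]
  ],
  "newtons": 45
}}

```text
time: 3.6
tool_pos: [0.4926, 0.3672, 0.009]
eef_rot: [0.994, -0.106, 0.0, 0.0]
force: [-0.5, -1.4, 3.6]
opening: 0.253
```

>>> {"api": "step_arm", "payload": {
  "targets": [
    [[0,0,0.02,0,0],[0,0,0.04,0,0],[0,0,0.04,0,0],[-0.0013,-0.029,0,8.275,0],[-0.0013,-0.029,0,8.275,0]]
  ]
}}

```text
time: 4.1
tool_pos: [0.4905, 0.31, 0.11]
eef_rot: [0.999, 0.042, 0.002, -0.001]
force: [0.9, -1.4, -3.2]
opening: 0.254
```

>>> {"api": "step_arm", "payload": {
  "targets": [
    [[-0.0013,-0.029,0,8.275,0],[-0.0013,-0.029,0,8.275,0],[-0.0013,-0.029,0,8.275,0],[-0.0013,-0.029,0,8.275,0],[-0.0013,-0.029,0,8.275,0]]
  ]
}}

```text
time: 4.6
tool_pos: [0.4821, 0.1634, 0.1076]
eef_rot: [0.92, 0.391, -0.001, -0.0]
force: [0.7, -0.4, -3.7]
opening: 0.25
```

>>> {"api": "step_arm", "payload": {
  "targets": [
    [[-0.0013,-0.029,0,8.275,0],[-0.0013,-0.029,0,8.275,0],[-0.0013,-0.029,0,8.275,0],[-0.0013,-0.029,0,8.275,0],[-0.0013,-0.029,0,8.275,0]]
  ]
}}

```text
time: 5.1
tool_pos: [0.4756, 0.0186, 0.1077]
eef_rot: [0.723, 0.691, -0.0, -0.001]
force: [0.3, -0.3, -2.8]
opening: 0.252
```

>>> {"api": "step_arm", "payload": {
  "targets": [
    [[0,0,-0.03,0,0],[0,0,0,0,0],[0,0,0,0,0]]
  ]
}}

```text
time: 5.4
tool_pos: [0.4751, 0.0199, 0.0774]
eef_rot: [0.725, 0.689, -0.001, -0.002]
force: [0.9, 0.3, -2.7]
opening: 0.252
```

```bash
python3 - <<'E'
from h import *
m=vision.camera_model('wrist');o=get_obs();cv2.imwrite('pics/w2.png',vision.get_image('wrist')[:,:,::-1])
np.save('w2.npy',m,allow_pickle=True)
q=o['eef_rot'];print(o['tool_pos'],q,2*np.degrees(np.arctan2(q[1],q[0]))-90,o['force'])
cv2.imwrite('pics/side2.png',vision.get_image('side')[:,:,::-1]);crop('pics/side2.png',215,165,415,315,4,'pics/c7.png')
E
```

```text
[0.47511053 0.01994136 0.07744577] [ 0.72496866  0.6887792  -0.00106303 -0.00159053] -2.9327016698750157 [ 0.93655433  0.30586621 -2.65737437]
```

View pics/w2.png

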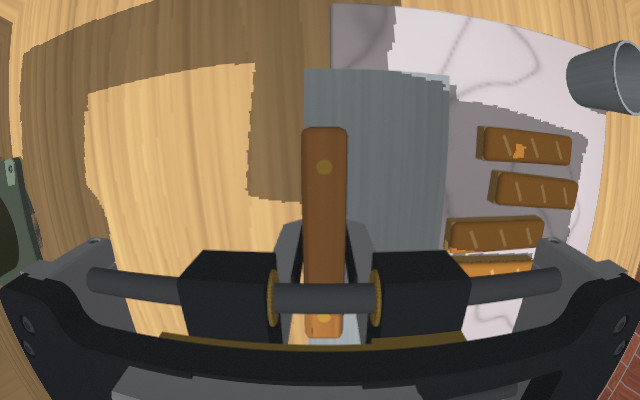

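View pics/c7.png

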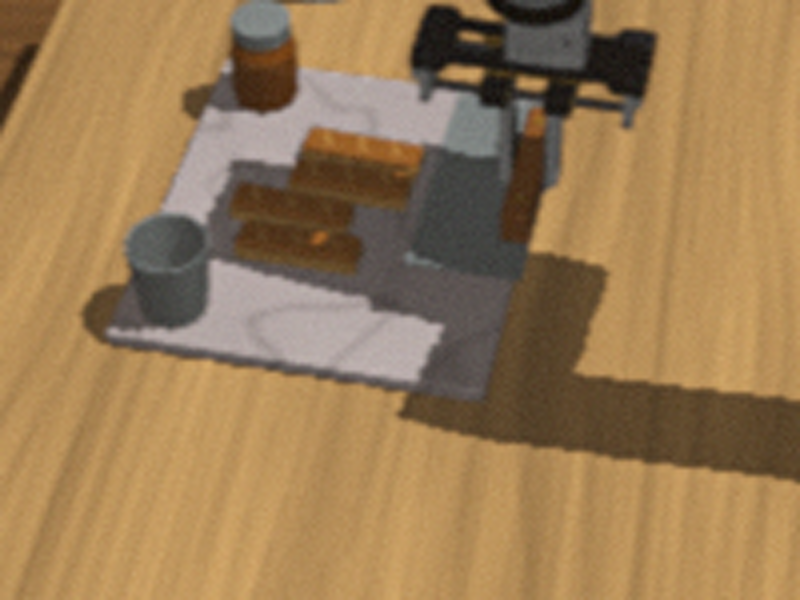

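```bash
python3 - <<'E'
from h import *
crop('pics/w2.png',290,55,470,255,4,'pics/c8.png')
m=np.load('w2.npy',allow_pickle=True).item()
for z in (.0684,.0714):
    P=onplane(m,[(449.5,77),(446.5,160),(442.5,250),(304,68),(302,125)],z,True);print(P.round(4).tolist())
    d=P[0]-P[2];print(np.degrees(np.arctan2(d[1],d[0]))-90, np.linalg.norm(P[0]-P[3]))
E
```

```text
[[0.5595, 0.116, 0.0684], [0.5561, 0.0624, 0.0684], [0.5565, -0.0004, 0.0684], [0.4681, 0.1223, 0.0684], [0.4651, 0.0874, 0.0684]]
-1.4775923557916286 0.09159470988260375
[[0.5582, 0.1155, 0.0714], [0.5549, 0.0628, 0.0714], [0.5553, 0.001, 0.0714], [0.4683, 0.1218, 0.0714], [0.4653, 0.0874, 0.0714]]
-1.4775923557916713 0.09013704087318826
```

View pics/c8.png

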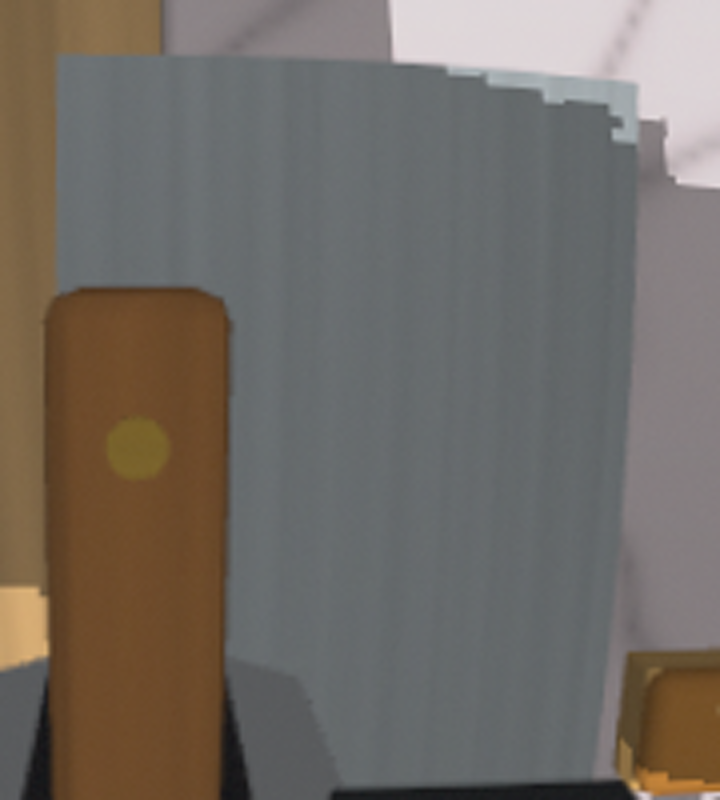

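```bash
python3 - <<'E'
from h import *
m=np.load('w2.npy',allow_pickle=True).item()
c=np.array([(637,82),(637,200),(631,370),(616,590),(597,775),(57,55),(57,280)],float);uv=(c+.5)/4-.5+[290,55]
P=onplane(m,uv,.0714,True);print(P.round(4).tolist())
k=np.polyfit(P[:5,1],P[:5,0],1);print(np.degrees(np.arctan(-k[0])))
rv=onplane(m,[(290+138/4,55+448/4)],.1014,True);print(rv)
E
```

```text
[[0.5579, 0.1167, 0.0714], [0.5569, 0.0979, 0.0714], [0.5555, 0.071, 0.0714], [0.5538, 0.0352, 0.0714], [0.5525, 0.0025, 0.0714], [0.4682, 0.1216, 0.0714], [0.4664, 0.0875, 0.0714]]
-2.7515250932510686
[[0.47760403 0.06571573 0.1014    ]]
```

>>> {"api": "step_arm", "payload": {
  "targets": [
    [[0,0,-0.03,0,0],[0,0,-0.015,0,0],[0,0,-0.006,0,0],[0,0,0,0,0],[0,0,0,0,0]]
  ]
}}

```text
time: 6.0
tool_pos: [0.478, 0.0197, 0.0286]
eef_rot: [0.725, 0.689, 0.001, 0.001]
force: [0.8, -1.2, -3.5]
opening: 0.251
```

>>> {"api": "step_arm", "payload": {
  "targets": [
    [[0,0,-0.002,0,0],[0,0,0,0,0],[0,0,0,0,0]]
  ]
}}

```text
time: 6.3
tool_pos: [0.4771, 0.0195, 0.0259]
eef_rot: [0.725, 0.689, 0.0, 0.0]
force: [0.7, 1.4, -3.2]
opening: 0.255
```

>>> {"api": "step_arm", "payload": {
  "targets": [
    [[0,0,-0.001,0,0],[0,0,0,0,0],[0,0,0,0,0]]
  ]
}}

```text
time: 6.6
tool_pos: [0.4767, 0.0195, 0.0244]
eef_rot: [0.725, 0.689, -0.0, -0.0]
force: [0.3, -0.5, -3.5]
opening: 0.252
```

>>> {"api": "step_arm", "payload": {
  "targets": [
    [[0,0,-0.0005,0,0],[0,0,0,0,0],[0,0,0,0,0]]
  ]
}}

```text
time: 6.9
tool_pos: [0.4768, 0.0195, 0.024]
eef_rot: [0.725, 0.689, 0.0, 0.0]
force: [-0.0, 0.5, -1.9]
opening: 0.25
```

>>> {"api": "step_arm", "payload": {
  "targets": [
    [[0,0,-0.0005,0,0],[0,0,0,0,0],[0,0,0,0,0]]
  ]
}}

```text
time: 7.2
tool_pos: [0.4768, 0.0195, 0.024]
eef_rot: [0.725, 0.689, -0.0, 0.0]
force: [-3.6, -0.5, 5.8]
opening: 0.252
```

>>> {"api": "step_arm", "payload": {
  "targets": [
    [[0.002,-0.0001,0.0005,0,0],[0.004,-0.0002,0,0,0],[0.004,-0.0002,0,0,0],[0.004,-0.0002,0,0,0],[0.004,-0.0002,0,0,0]]
  ]
}}

```text
time: 7.7
tool_pos: [0.4948, 0.0187, 0.024]
eef_rot: [0.725, 0.689, -0.0, -0.0]
force: [-5.1, 0.3, 4.8]
opening: 0.254
```

>>> {"api": "step_arm", "payload": {
  "targets": [
    [[0.004,-0.0002,0,0,0],[0.004,-0.0002,0,0,0],[0.004,-0.0002,0,0,0],[0.004,-0.0002,0,0,0],[0.004,-0.0002,0,0,0]]
  ]
}}

```text
time: 8.2
tool_pos: [0.5145, 0.0177, 0.024]
eef_rot: [0.725, 0.689, -0.001, -0.001]
force: [-5.7, 0.9, 6.1]
opening: 0.255
```

>>> {"api": "step_arm", "payload": {
  "targets": [
    [[0.004,-0.0002,0.0004,0,0],[0.004,-0.0002,0,0,0],[0.004,-0.0002,0,0,0],[0.004,-0.0002,0,0,0],[0.004,-0.0002,0,0,0]]
  ]
}}

```text
time: 8.7
tool_pos: [0.535, 0.0166, 0.0241]
eef_rot: [0.725, 0.689, -0.0, -0.0]
force: [-3.3, -0.1, -0.5]
opening: 0.254
```

```bash
python3 - <<'E'
from h import *
m=vision.camera_model('wrist');o=get_obs();cv2.imwrite('pics/w3.png',vision.get_image('wrist')[:,:,::-1])
cv2.imwrite('pics/side3.png',vision.get_image('side')[:,:,::-1]);crop('pics/side3.png',235,165,365,270,6,'pics/c9.png')
E
```

```text
(no output)
```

View pics/c9.png

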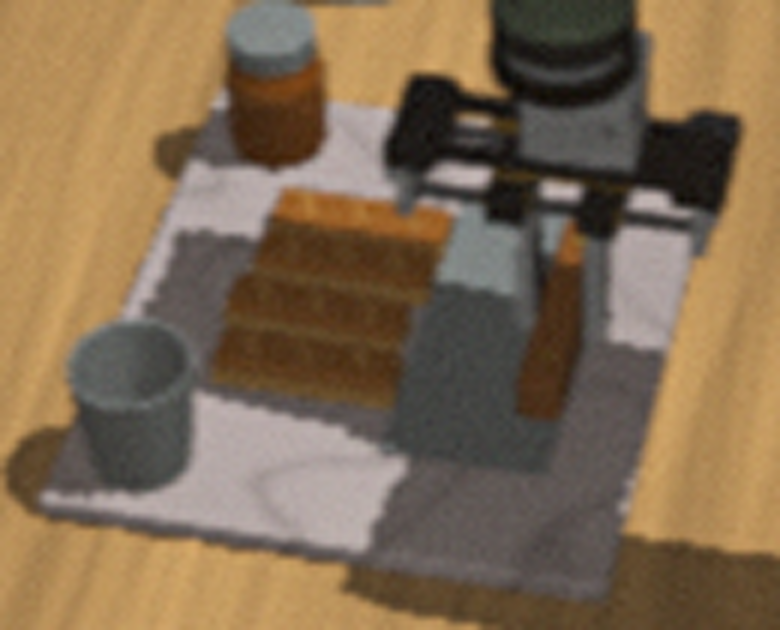

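View pics/w3.png

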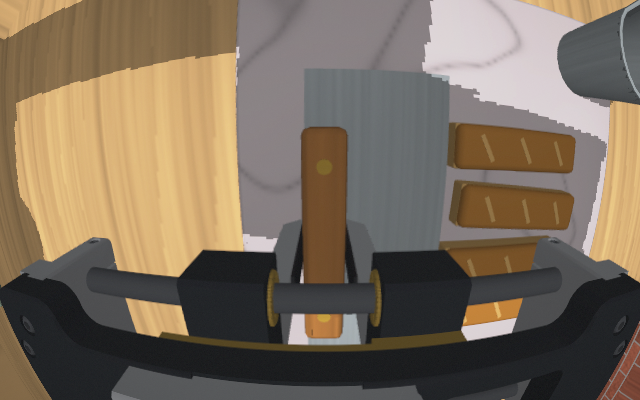

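>>> {"api": "step_arm", "payload": {
  "targets": [
    [[0.004,-0.0002,0,0,0],[0.004,-0.0002,0,0,0],[0.004,-0.0002,0,0,0],[0.003,-0.00015,0,0,0],[0.002,-0.0001,0,0,0]]
  ]
}}

```text
time: 9.3
tool_pos: [0.552, 0.0158, 0.0241]
eef_rot: [0.725, 0.689, -0.0, -0.0]
force: [-1.9, 0.9, -1.6]
opening: 0.255
```

>>> {"api": "step_arm", "payload": {
  "targets": [
    [[0.002,-0.0001,0,0,0],[0.001,-5e-05,0,0,0],[0.001,-5e-05,0,0,0],[0,0,0,0,0],[0,0,0,0,0]]
  ]
}}

```text
time: 9.8
tool_pos: [0.5559, 0.0156, 0.0243]
eef_rot: [0.725, 0.689, 0.0, 0.0]
force: [-1.0, -0.3, -3.2]
opening: 0.255
```

```bash
python3 - <<'E'
from h import *
m=vision.camera_model('wrist');o=get_obs();cv2.imwrite('pics/w4.png',vision.get_image('wrist')[:,:,::-1])
np.save('w4.npy',m,allow_pickle=True)
crop('pics/w4.png',420,60,620,260,4,'pics/c11.png')
cv2.imwrite('pics/side4.png',vision.get_image('side')[:,:,::-1]);crop('pics/side4.png',235,165,365,270,6,'pics/c10.png')
E
```

```text
(no output)
```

View pics/c10.png

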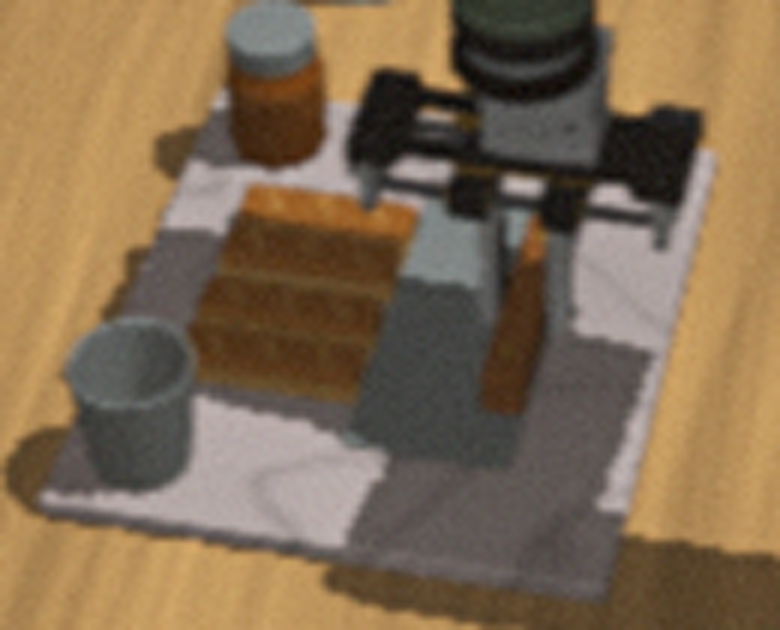

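View pics/c11.png

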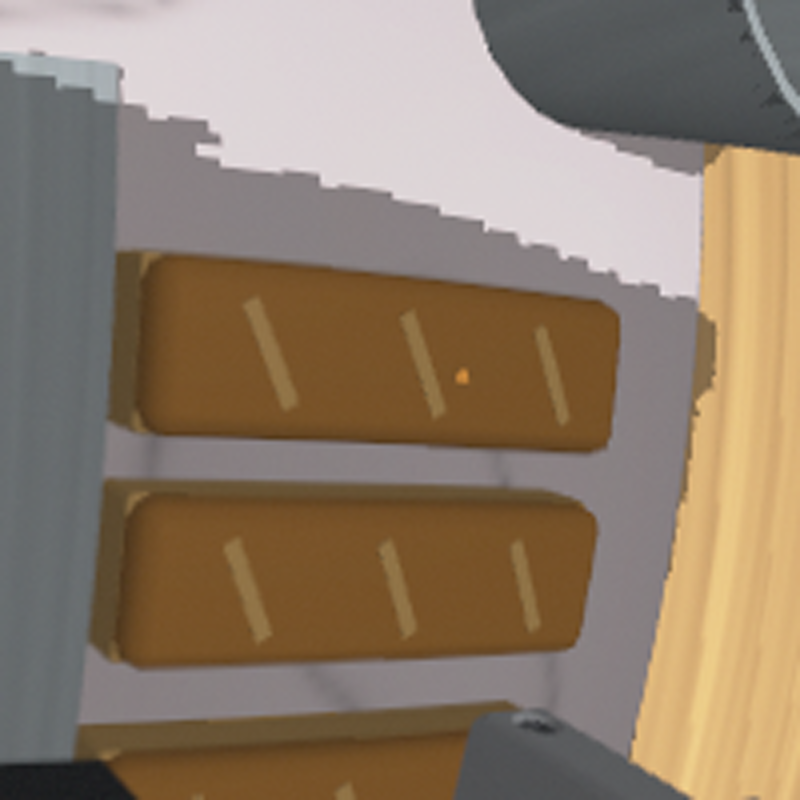

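>>> {"api": "step_arm", "payload": {
  "targets": [
    [[-0.003,0.00015,0,0,0],[-0.008,0.0004,0,0,0],[-0.012,0.0006,0,0,0],[-0.012,0.0006,0,0,0],[-0.01,0.0005,0,0,0]]
  ]
}}

```text
time: 10.4
tool_pos: [0.5094, 0.018, 0.0243]
eef_rot: [0.725, 0.689, -0.0, -0.0]
force: [-0.4, -0.3, -3.8]
opening: 0.253
```

>>> {"api": "step_arm", "payload": {
  "targets": [
    [[0,0,-0.0004,0,0],[0,0,0,0,0],[0,0,0,0,40],[0,0,0,0,60],[0,0,0,0,60]]
  ]
}}

```text
time: 10.9
tool_pos: [0.5118, 0.0177, 0.0244]
eef_rot: [0.725, 0.689, 0.0, 0.001]
force: [0.1, -0.3, -0.8]
opening: 0.475
```

>>> {"api": "step_arm", "payload": {
  "targets": [
    [[0,0,0,0,60],[0,0,0.01,0,60],[0,0,0.03,0,60],[0,0,0.04,0,60],[0,0,0.04,0,60]]
  ]
}}

```text
time: 11.4
tool_pos: [0.5103, 0.0179, 0.1455]
eef_rot: [0.725, 0.689, -0.0, -0.0]
force: [-0.2, 0.3, 0.0]
opening: 0.6
```

>>> {"api": "step_arm", "payload": {
  "targets": [
    [[-0.02,0,0.04,0,60],[-0.03,0,0.04,0,60],[-0.04,0,0.02,0,60],[0,0,0,0,60],[0,0,0,0,60]]
  ]
}}

```text
time: 11.9
tool_pos: [0.4211, 0.0178, 0.2452]
eef_rot: [0.725, 0.689, 0.001, 0.001]
force: [-0.1, 0.4, 0.5]
opening: 0.602
```

```bash
python3 - <<'E'
from h import *
m=vision.camera_model('wrist');o=get_obs();cv2.imwrite('pics/w5.png',vision.get_image('wrist')[:,:,::-1])
np.save('w5.npy',m,allow_pickle=True)
cv2.imwrite('pics/side5.png',vision.get_image('side')[:,:,::-1]);crop('pics/side5.png',235,165,365,270,6,'pics/c12.png')
cv2.imwrite('pics/scene5.png',vision.get_image('scene')[:,:,::-1]);crop('pics/scene5.png',240,190,385,275,5,'pics/c13.png')
E
```

```text
(no output)
```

View pics/w5.png

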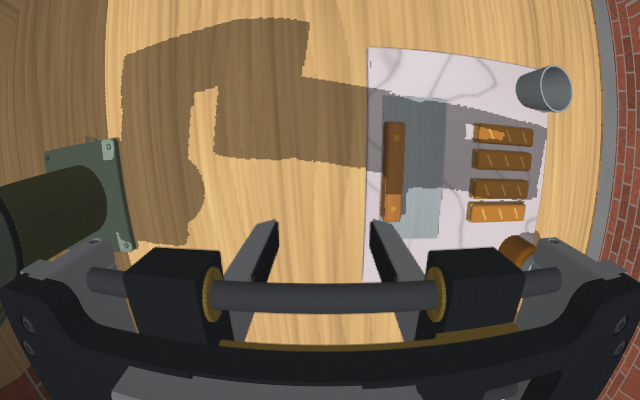

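View pics/c12.png

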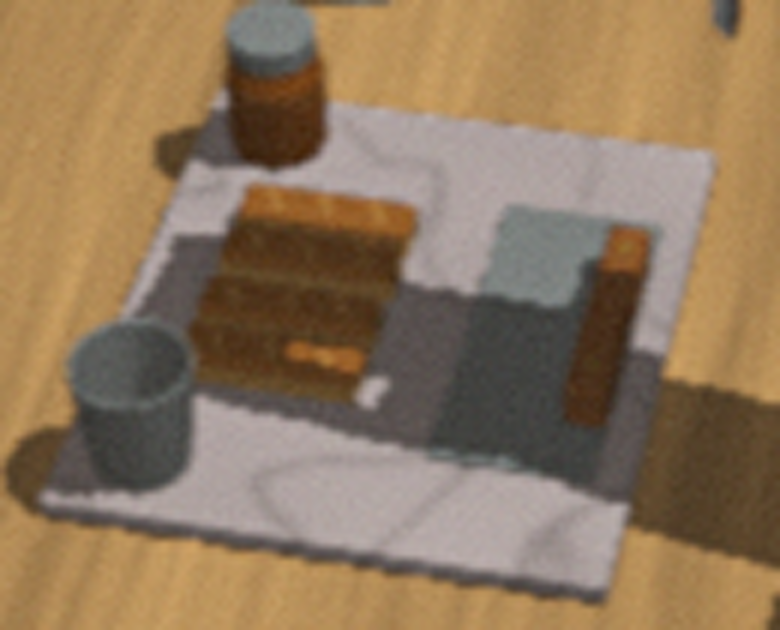

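View pics/c13.png

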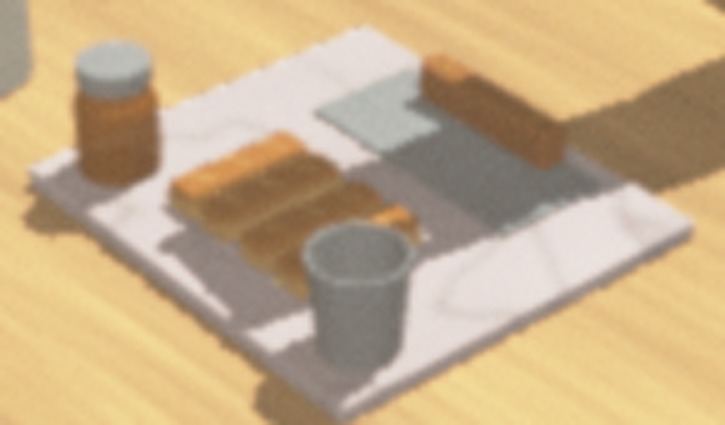

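Check the line numerically on the wrist picture.

```bash
python3 - <<'E'
from h import *
crop('pics/w5.png',440,100,560,240,5,'pics/c14.png')
E
```

```text
(no output)
```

View pics/c14.png

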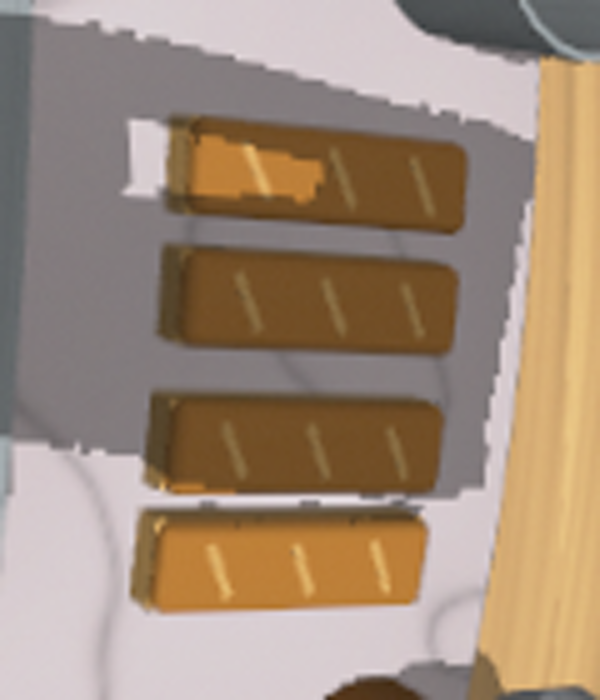

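```bash
python3 - <<'E'
from h import *
m=np.load('w5.npy',allow_pickle=True).item()
def P(c,z): return onplane(m,(np.array(c,float)+.5)/5-.5+[440,100],z,True)
b=P([(170,118),(165,212),(163,245),(159,338),(150,393),(144,485),(140,510),(132,603)],.015)
k=np.polyfit(b[:,1],b[:,0],1);print('bottom',b[:,:2].round(4).tolist(),np.degrees(np.arctan(-k[0])),(1e3*(b[:,0]-np.polyval(k,b[:,1]))).round(1))
for n,c in (('r4',[(190,165),(467,190)]),('r3',[(183,300),(458,309)]),('r2',[(168,445),(442,447)]),('r1',[(155,562),(425,560)])):
    q=P(c,.035);d=q[1]-q[0];print(n,q[:,:2].round(4).tolist(),np.linalg.norm(d),np.degrees(np.arctan2(d[1],d[0])))
s=onplane(m,[(369.5,47),(363.5,280)],.015,True);d=s[0]-s[1];print('slab near',s,np.degrees(np.arctan2(d[1],d[0]))-90)
E
```

```text
bottom [[0.6384, 0.0813], [0.6368, 0.0543], [0.6362, 0.0447], [0.6356, 0.0177], [0.6333, 0.0015], [0.6329, -0.0261], [0.632, -0.0337], [0.6317, -0.0626]] -2.821826882836192 [ 0.3 -0.1 -0.1  0.6 -0.9  0.  -0.4  0.6]
r4 [[0.6343, 0.0688], [0.7346, 0.0635]] 0.10043761848863922 -3.0098258603421524
r3 [[0.6327, 0.0315], [0.7328, 0.0277]] 0.10022823326072823 -2.1484472422445395
r2 [[0.6298, -0.0094], [0.7304, -0.0145]] 0.10074045806806337 -2.9308809633109467
r1 [[0.6281, -0.0435], [0.7282, -0.0502]] 0.10039713781651721 -3.815532115431465
slab near [[ 0.49084397  0.18526569  0.015     ]
 [ 0.47309302 -0.14727892  0.015     ]] -3.05549967935319
```

```bash
python3 -c "
from rig import job,get_obs
print(job.finish_job(),get_obs()['time'])"
```

```text
the job is handed in; nothing more can be done
the job is handed in; nothing more can be done
```

The four rusks now sit in one straight line across the slab, and I handed the job in at about 12 s of the 48 s allowed. I picked up the scraper by its handle and turned its edge square to the slab. I then pushed all four rusks flush, drew back about 45 mm, laid the scraper flat on the slab and let go.

- **Line:** in the last wrist picture the near ends lie on one line to within about 1 mm. That line is at −2.8°, against about −3.0° for the slab's near edge.
- **Rusk angles:** they measured −3.0°, −2.1°, −2.9° and −3.8°. I did not check whether the spread of about ±0.9° around the slab's angle is real or comes from reading the corners by eye.
- **Scraper:** it lies flat on the slab with its edge about 45 mm behind the rusks, and the gripper is clear of everything.
- **Forces:** while pushing, the blade pressed lightly on the slab and the highest force read was about 8 N.
- **Other things:** the cup and jar look unmoved in the side and scene pictures. I did not measure them, and I did not look again at the bowl, spoon, tin, brush or canister after the push.

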